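# Kit a spindle bearing set onto the stand's peg

### The arm

A 7-joint arm with a two-finger parallel gripper is mounted at the origin on the work surface. World frame = base frame: x ahead of the robot, y to its left, z up, the work surface at z = 0. Lengths are in m, angles in degrees, forces in N, time in s.
With the tool pointing down it reaches from about 0.425 to 0.925 m from the base axis. Payload 6.8 kg.
Tool frame: the origin (TCP) lies midway between the tips of the shut fingers; the grasp point (between the pads) lies 19 mm behind it; z points along the fingers, y is the line along which they close (so a half turn about z gives the same grasp; the last joint's range is limited). The gripper opens to 85 mm and grips with 20 to 120 N. Pads are 22 mm wide; open, the fingers measure 114 mm over their backs; the gripper's body (76 mm by 85 mm) begins 54 mm behind the grasp point. The pads swing forward as they close: fully open they stand 13 mm farther back than shut.
Start: joints at [69.15, 27.33, 1.283, 89.118, -0.659, 63.558, -4.761], TCP at [0.171, -0.653, 0.231] pointing down, gripper open.
Joint ranges: [-169.35, 169.35], [-19.33, 120.38], [-80.79, 83.38], [13.8, 139.57], [-78.32, 258.32], [9.67, 109.79], [-169.56, 169.56]. Speed limits (degrees/s): [136.94, 136.94, 180, 180, 180, 180, 180].

### API

Orientations are given as [roll, pitch, yaw] about the fixed x, y, z axes, in that order (R = Rz(yaw) Ry(pitch) Rx(roll)).
In Python, from cell import telemetry, viewer, env gives the robot as it stands.
- The arm moves only by the shell command python3 -m jog 'ROWS' [OPENING] [FORCE]. ROWS is JSON, a list that holds one entry, the list of rows, each a list of 4 numbers: the shift along the tool's x, y, z in mm, then the turn about the tool's z in degrees. In form: [[[x, y, z, twist], ...]]. A call has exactly 10 rows; each row shifts and turns the commanded pose from where the row before left it, along the tool's axes as they then stand; what a row does not reach is not made up. A row lasts 1/8 s, in which the tool goes at most 62.5 mm and 10.7 degrees, less where a joint would pass 70% of its speed; a pose out of reach is approached as far as the arm can. A call is refused whole if a number of a shift passes 62.5 or a number of a turn 10.7, either way. A call with a gripper value outside its range is refused whole. OPENING is the finger opening in mm, from 0 to 85.4, set as the call begins (- or left out, the last holds). The fingers move at their own pace and stop on an object; FORCE is the grip in N (left out, the last holds). Time passes only in rows, so rows that do not move let the fingers close, or fill a call up. It gives the time, the measured TCP pose, the force, the opening and the grip force at its end, in the units of the state.
- telemetry.get_obs(): the state, without advancing time (a new reading comes with each control period).
- viewer.snapshot(name): name is "scene" or "top"; returns the picture (420x560x3 uint8, red, green, blue); there is no depth.
- viewer.camera_info(name): a dict with "intrinsics" (3x3 intrinsics, pixels), "view" (4x4, takes a point from world to camera coordinates). Camera axes: x right, y down, z forward; pixel columns grow to the right and rows downward; lengths in m; the calibration is good to about 2 mm. A picture is of the moment at which its call begins. camera_info takes no time and is no camera call.
- env.job_done(): hands the job in; it is judged then, once.
The state is a dict: "t": time; "joints": joint angles; "joint_velocities": joint speeds; "tau": joint torques, N m; "ee_pos": TCP position; "ee_rot": TCP orientation; "ft_force": force on the tool from outside, world axes, zero at the start; "ft_torque": the same for the moment, N m; "width": opening from 0.0 (shut) to 1.0 (fully open); "finger_force": force on a finger pad.
Only numpy, scipy, OpenCV 4.12 (cv2) and the standard library are available. Lean on these libraries where they do the work, as an engineer would, in place of code of your own. Each camera call takes 0.05 s, during which the arm holds its last target. There are 200 camera calls.

### The job

Build up the drill-press spindle set on the upright peg of the white kitting stand, in this order from the bottom: the brass spacer, then the large bearing with the blue shield, then the red retaining collar. Each lies flat and fully down on the one below with the peg through its hole; the small bearing and the other bits on the bench are not part of the set.

Things in the scene. Friction and masses are not known exactly. Their poses are not given: they have to be found in the camera images.
- seat (a point): White round kitting stand, 96 mm in diameter, fixed to the bench. Its base is 12 mm thick, and a dark steel peg, 10 mm in diameter with a round tip, rises upright 46 mm from the middle of it. This point is the foot of the peg, on the base's top face (12 mm above the bench); z is up along the peg. The first part rests on this face.
- spacer_center (a point): Spacer: plain brass ring, loose, lying flat, 56 mm outside diameter, hole 30 mm, 18 mm high. The point is its centre, half-way up (9 mm above its underside); z is its axis.
- bearing_center (a point): Large ball bearing: steel rings with a blue shield between, loose, lying flat, 62 mm outside diameter, hole 30 mm, 16 mm high. The point is its centre, half-way up (8 mm above its underside); z is its axis. (The other, smaller bearing on the bench is only 40 mm across and is not wanted.)
- collar_center (a point): Retaining collar: red ring with four small dark notch marks on top, loose, lying flat, 50 mm outside diameter, hole 30 mm, 14 mm high. The point is its centre, half-way up (7 mm above its underside); z is its axis.
Not all that is in view belongs to the job. Several things look just like the part that bears collar_center: the one meant starts farthest to the robot's right.

How it is judged (in metres and radians):
On the way, in this order (a step that is already met when the one before it is completed fails the run):
1. the brass spacer is down on the stand's base, around the peg (horizontal distance between spacer_center and seat below 0.013 m and z of spacer_center in the frame of seat between 0.005 and 0.013 m and (angle between spacer_center's own z axis and vertical below 0.17 rad or angle between spacer_center's own z axis and vertical above 2.97 rad)), for 0.2 s.
2. the large bearing is down on the spacer, around the peg (all of step 1 and horizontal distance between bearing_center and seat below 0.013 m and z of bearing_center in the frame of seat between 0.021 and 0.031 m and (angle between bearing_center's own z axis and vertical below 0.17 rad or angle between bearing_center's own z axis and vertical above 2.97 rad)), for 0.2 s.
3. the red collar is down on the bearing, around the peg (all of step 2 and horizontal distance between collar_center and seat below 0.013 m and z of collar_center in the frame of seat between 0.035 and 0.047 m and (angle between collar_center's own z axis and vertical below 0.17 rad or angle between collar_center's own z axis and vertical above 2.97 rad)), for 0.2 s.
At the end, for the whole second after the job is handed in: Around the peg, from the bottom: spacer, large bearing, collar, each within 13 mm of the peg's axis, flat within 10 degrees, its centre 9, 26 and 41 mm above the stand's base face (within 4, 5 and 6 mm), all at rest and released (all of step 3 and linear speed of each of spacer, bearing, collar below 0.02 m/s); the robot touches nothing.
It also fails if it takes over 61 s, if anything falls off the work surface, if the arm or the gripper's body presses on something with over 40 N, if the wrist force passes 120 N, or if a joint passes its speed limit or range.

## Working session

There is one attempt and no reset: what is moved stays moved. The work goes in short steps, Python scripts to look and compute and a shell command to move; the robot and the scene stay as the last step left them, time stands still between calls to the robot, and variables do not carry over. Pictures are saved under pics/ and viewed, at most 10 in all, crops included, and the job is handed in when it is done.

```bash
mkdir -p pics; ls
python3 - <<'E'
from cell import telemetry, viewer
import cv2
for n in("scene","top"):
    im=viewer.snapshot(n); cv2.imwrite(f"pics/{n}0.png",im[:,:,::-1])
    c=viewer.camera_info(n); print(n,c)
print(telemetry.get_obs())
E
```

```text
pics
scene {'intrinsics': array([[486.02369684,   0.        , 279.63154069],
       [  0.        , 486.02369684, 211.46194978],
       [  0.        ,   0.        ,   1.        ]]), 'view': array([[ 0.21094708,  0.97748796,  0.00431556, -0.11349888],
       [ 0.84776373, -0.18075051, -0.49862401, -0.36507521],
       [-0.48661893,  0.10884185, -0.86680763,  1.20505872],
       [ 0.        ,  0.        ,  0.        ,  1.        ]])}
top {'intrinsics': array([[395.21214842,   0.        , 277.12627482],
       [  0.        , 395.21214842, 208.09921185],
       [  0.        ,   0.        ,   1.        ]]), 'view': array([[-0.16953345, -0.98551038, -0.00526239,  0.07526923],
       [-0.96149673,  0.16656966, -0.21858313,  0.45438783],
       [ 0.21629249, -0.03199739, -0.97580414,  0.85430539],
       [ 0.        ,  0.        ,  0.        ,  1.        ]])}
{'t': 0.1, 'joints': array([69.14938135, 27.37227152,  1.28050563, 89.17482338, -0.65843847,
       63.55749833, -4.76172283]), 'joint_velocities': array([-0.02178967, -0.11684549,  0.07175907, -0.13156974,  0.00239371,
       -0.00300606,  0.00414062]), 'tau': array([ 4.63177290e-03, -5.97754741e+01,  1.61349747e+00, -2.81952614e+01,
        1.27739357e-02,  4.98656533e-03,  3.24654411e-05]), 'ee_pos': array([ 0.17063686, -0.65250302,  0.23039283]), 'ee_rot': array([-1.79903066e+02,  7.72014512e-03,  1.46575122e+01]), 'ft_force': array([ 1.19389928,  0.85114786, -0.79981221]), 'ft_torque': array([ 0.0191397 , -0.05943604,  0.00438814]), 'finger_force': 0.0, 'width': 0.9992739214358919}
```

View pics/scene0.png

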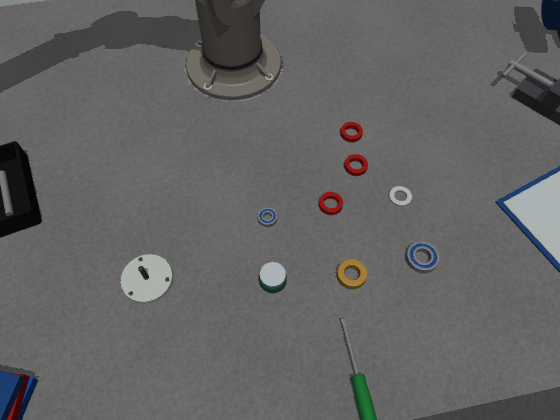

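View pics/top0.png

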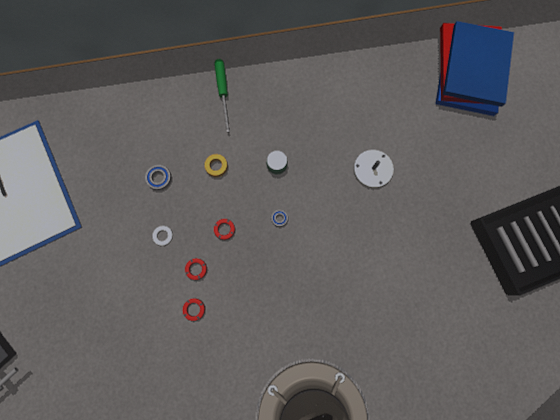

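The top view shows the stand at (374,168), brass ring at (216,165), large blue bearing at (158,177) and three red rings at (225,229), (196,269) and (194,309). The one at (225,229) looks farthest right, to be confirmed by numbers. The scene view shows the same set at (147,277), (352,273), (422,256) and (331,203).

```bash
cat > h.py <<'E'
import numpy as np, cv2
from cell import viewer
def ray(n,uv,z):
    c=viewer.camera_info(n); V=c["view"]; R,t=V[:3,:3],V[:3,3]
    o=-R.T@t; d=R.T@np.linalg.inv(c["intrinsics"])@np.array([uv[0],uv[1],1.])
    return (o+d*(z-o[2])/d[2])[:2]
def masks(im):
    h=cv2.cvtColor(im,cv2.COLOR_RGB2HSV); H,S,V=cv2.split(h)
    return {"red":((H<6)|(H>174))&(S>150)&(V>80),"brass":(H>10)&(H<35)&(S>110)&(V>90),
      "blue":(H>100)&(H<130)&(S>90)&(V>70),"white":(S<30)&(V>165)}
def find(n,im,zs):
    out=[]
    for k,m in masks(im).items():
        cs,_=cv2.findContours(m.astype(np.uint8),cv2.RETR_EXTERNAL,cv2.CHAIN_APPROX_NONE)
        for c in cs:
            if len(c)<20 or cv2.contourArea(c)>3000 or cv2.contourArea(c)<80: continue
            p=np.array([ray(n,q[0],zs[k]) for q in c]); (x,y),r=cv2.minEnclosingCircle(p.astype(np.float32))
            e=cv2.fitEllipse(p.astype(np.float32))
            out.append((k,np.round(e[0],4).tolist(),np.round(e[1],4).tolist(),np.round(cv2.fitEllipse(c)[0],1).tolist()))
    return out
E
python3 - <<'E'
from h import *
zs={"red":.012,"brass":.015,"blue":.016,"white":.012}
for n in("scene","top"):
    print(n)
    for o in find(n,viewer.snapshot(n),zs): print(o)
E
```

```text
scene
('red', [0.4427, 0.1268], [0.0449, 0.0491], [330.5, 202.4])
('red', [0.3605, 0.2058], [0.043, 0.0439], [356.0, 163.7])
('red', [0.2714, 0.2222], [0.0447, 0.049], [351.6, 130.5])
('brass', [0.6007, 0.1253], [0.0536, 0.0538], [351.9, 272.3])
('blue', [0.6771, -0.494], [0.0279, 0.082], [6.8, 386.3])
('blue', [0.596, 0.2677], [0.0491, 0.0494], [422.8, 255.4])
('blue', [0.4484, -0.007], [0.0302, 0.0305], [266.8, 215.7])
('blue', [0.5087, 0.4506], [0.1158, 0.1231], [491.8, 199.7])
('white', [0.571, -0.0216], [0.0458, 0.0464], [272.1, 273.8])
('white', [0.5282, -0.2541], [0.0917, 0.0925], [145.8, 277.6])
('white', [0.4561, 0.2721], [0.0422, 0.0427], [400.2, 195.3])
('white', [0.5493, 0.5375], [0.1074, 0.2041], [540.0, 211.4])
top
('red', [0.2706, 0.2223], [0.0448, 0.0457], [193.2, 309.2])
('red', [0.3602, 0.2069], [0.0415, 0.0433], [195.1, 268.6])
('red', [0.4414, 0.1283], [0.0426, 0.0429], [223.8, 228.8])
('red', [0.8633, -0.5297], [0.0223, 0.2546], [447.5, 31.8])
('brass', [0.6021, 0.1259], [0.0524, 0.0536], [215.4, 164.4])
('brass', [0.9419, -0.0057], [0.0046, 1.1329], [243.0, 36.3])
('blue', [0.4454, -0.005], [0.0294, 0.0297], [279.1, 217.3])
('blue', [0.5956, 0.2692], [0.0484, 0.0488], [157.2, 176.4])
('blue', [0.6189, 0.6065], [0.2421, 0.3505], [14.0, 192.3])
('blue', [0.6337, -0.5704], [0.0155, 0.1728], [487.9, 107.4])
('white', [0.4514, 0.2746], [0.0411, 0.0417], [161.7, 235.1])
('white', [0.5896, -0.0235], [0.0437, 0.0445], [276.5, 159.7])
('white', [0.5289, -0.2521], [0.0874, 0.0902], [373.0, 167.8])
```

Positions agree to 1–2 mm across both views: spacer (0.601, 0.126), bearing (0.596, 0.268), collar (0.442, 0.128), with the smallest y of the three reds, and stand (0.529, −0.253). I'm moving to the spacer.

```bash
python3 -m jog '[[[0,0,0,7.3],[0,0,0,7.3],[24,-43,6,0],[24,-43,6,0],[24,-43,6,0],[24,-43,6,0],[24,-43,6,0],[24,-43,6,0],[24,-43,6,0],[24,-43,6,0]]]' 85 60; python3 -m jog '[[[24,-43,6,0],[24,-43,6,0],[24,-43,6,0],[24,-43,6,0],[24,-43,6,0],[24,-43,6,0],[24,-43,6,0],[24,-43,6,0],[24,-43,6,0],[24,-43,6,0]]]'
```

```text
t: 1.45
ee_pos: [0.3631, -0.3074, 0.1832]
ee_rot: [180.0, -0.0, 0.1]
ft_force: [0.6, -1.3, -0.9]
width: 0.995
finger_force: 0.0
t: 2.7
ee_pos: [0.6027, 0.1226, 0.123]
ee_rot: [180.0, 0.0, 0.0]
ft_force: [1.1, -0.3, 0.7]
width: 0.991
finger_force: 0.0
```

```bash
python3 -m jog '[[[-1,-3,25,0],[0,0,25,0],[0,0,25,0],[0,0,20,0],[0,0,15,0],[0,0,6,0],[0,0,3,0],[0,0,2,0],[0,0,0,0],[0,0,0,0]]]'; python3 -m jog '[[[0,0,0,0],[0,0,0,0],[0,0,0,0],[0,0,0,0],[0,0,0,0],[0,0,0,0],[0,0,0,0],[0,0,0,0],[0,0,0,0],[0,0,0,0]]]' 30 50
```

```text
t: 3.95
ee_pos: [0.6014, 0.1244, 0.0027]
ee_rot: [-180.0, -0.0, 0.1]
ft_force: [0.1, 0.1, 0.6]
width: 0.992
finger_force: 0.0
t: 5.2
ee_pos: [0.6013, 0.1245, 0.003]
ee_rot: [-180.0, -0.0, 0.0]
ft_force: [-2.6, 0.2, 6.7]
width: 0.628
finger_force: 52.5
```

```bash
python3 -m jog '[[[0,0,-20,0],[0,0,-50,0],[0,0,-50,0],[-7,37,0,0],[-7,37,0,0],[-7,37,0,0],[-7,37,0,0],[-7,37,0,0],[-7,37,0,0],[-7,37,0,0]]]'; python3 -m jog '[[[-8,40,0,0],[-8,40,0,0],[-8,38.5,0,0],[0,0,20,0],[0,0,10,0],[0,0,0,0],[0,0,0,0],[0,0,0,0],[0,0,0,0],[0,0,0,0]]]'
python3 - <<'E'
from h import *
ims=[]
for n,(u,v) in(("scene",(146,260)),("top",(373,160))):
    im=viewer.snapshot(n); ims.append(cv2.resize(im[v-75:v+75,u-75:u+75],(390,390),interpolation=cv2.INTER_CUBIC))
cv2.imwrite("pics/c1.png",np.hstack(ims)[:,:,::-1])
E
```

```text
t: 6.45
ee_pos: [0.5518, -0.1359, 0.1232]
ee_rot: [180.0, -0.0, 0.1]
ft_force: [0.0, -0.7, -1.8]
width: 0.626
finger_force: 54.0
t: 7.7
ee_pos: [0.5285, -0.2532, 0.0925]
ee_rot: [180.0, -0.0, 0.1]
ft_force: [-0.0, 0.1, -2.7]
width: 0.622
finger_force: 54.0
```

View pics/c1.png

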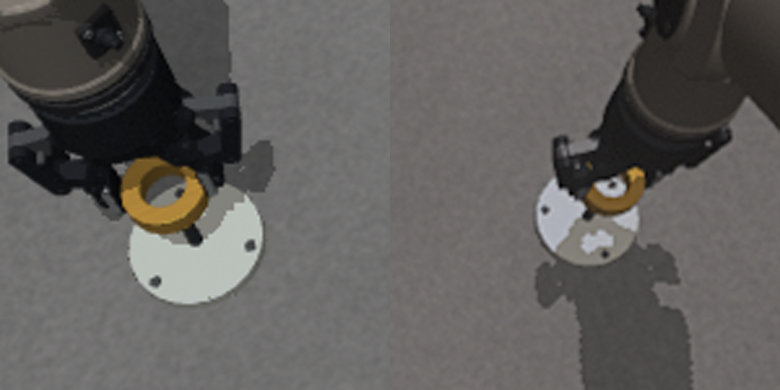

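The crop shows the brass ring held above the stand, with its hole roughly over the peg. I'll lower it.

```bash
python3 -m jog '[[[0,0,15,0],[0,0,15,0],[0,0,15,0],[0,0,10,0],[0,0,8,0],[0,0,6,0],[0,0,4,0],[0,0,2,0],[0,0,0,0],[0,0,0,0]]]'
python3 - <<'E'
from h import *
ims=[]
for n,(u,v) in(("scene",(146,260)),("top",(373,160))):
    im=viewer.snapshot(n); ims.append(cv2.resize(im[v-60:v+60,u-60:u+60],(390,390),interpolation=cv2.INTER_CUBIC))
cv2.imwrite("pics/c2.png",np.hstack(ims)[:,:,::-1])
E
```

```text
t: 9.05
ee_pos: [0.5286, -0.2533, 0.0176]
ee_rot: [180.0, -0.0, 0.1]
ft_force: [0.5, 0.3, -2.2]
width: 0.624
finger_force: 54.0
```

View pics/c2.png

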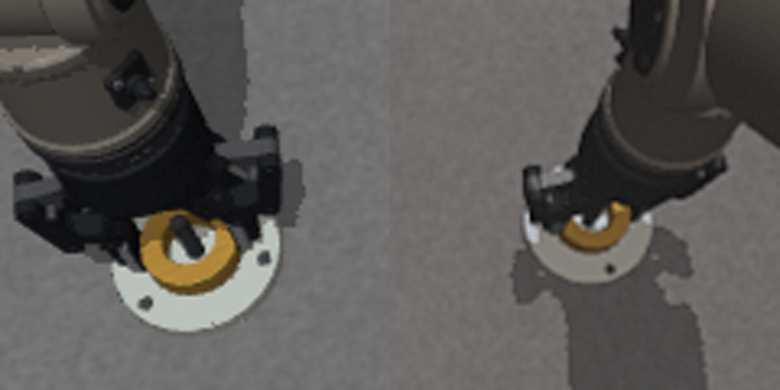

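The peg stands in the ring's hole. I'll lower the last 3 mm and release.

```bash
python3 -m jog '[[[0,0,1,0],[0,0,1,0],[0,0,1,0],[0,0,0,0],[0,0,0,0],[0,0,0,0],[0,0,0,0],[0,0,0,0],[0,0,0,0],[0,0,0,0]]]'; python3 -m jog '[[[0,0,0,0],[0,0,0,0],[0,0,0,0],[0,0,0,0],[0,0,0,0],[0,0,0,0],[0,0,-10,0],[0,0,-30,0],[0,0,-40,0],[0,0,-40,0]]]' 85;  python3 -m jog '[[[7,-52,0,0],[7,-52,0,0],[7,-52,0,0],[7,-52,0,0],[7,-52,0,0],[7,-52,0,0],[7,-52,0,0],[7,-52,0,0],[7,-52,0,0],[4,-52,0,0]]]'
python3 - <<'E'
from h import *
ims=[]
zs={"red":.012,"brass":.03,"blue":.016,"white":.012}
for n,(u,v) in(("scene",(146,270)),("top",(373,165))):
    im=viewer.snapshot(n); ims.append(cv2.resize(im[v-40:v+40,u-40:u+40],(390,390),interpolation=cv2.INTER_CUBIC))
    print([o for o in find(n,im,zs) if o[0] in("brass","white","red")])
cv2.imwrite("pics/c3.png",np.hstack(ims)[:,:,::-1])
E
```

```text
t: 10.4
ee_pos: [0.5284, -0.2532, 0.015]
ee_rot: [180.0, 0.0, 0.0]
ft_force: [-2.3, 0.2, 5.7]
width: 0.622
finger_force: 54.9
t: 11.65
ee_pos: [0.5284, -0.2532, 0.1362]
ee_rot: [180.0, -0.0, 0.1]
ft_force: [0.6, 0.3, 0.1]
width: 0.998
finger_force: 0.0
t: 12.9
ee_pos: [0.5953, 0.2684, 0.1351]
ee_rot: [-180.0, -0.1, 0.0]
ft_force: [0.9, 0.1, 0.6]
width: 0.995
finger_force: 0.0
[('red', [0.4438, 0.1265], [0.0448, 0.0519], [330.5, 202.9]), ('red', [0.3587, 0.206], [0.0403, 0.0433], [355.9, 162.9]), ('red', [0.2737, 0.2217], [0.0446, 0.0543], [351.7, 131.4]), ('brass', [0.53, -0.2531], [0.0528, 0.0537], [144.2, 274.2]), ('white', [0.5709, -0.0215], [0.0458, 0.0472], [272.2, 273.7]), ('white', [0.5282, -0.254], [0.0924, 0.0927], [145.9, 277.5]), ('white', [0.5493, 0.5375], [0.1074, 0.2041], [540.0, 211.4])]
[('red', [0.8635, -0.5298], [0.0223, 0.2569], [447.5, 31.7]), ('brass', [0.5283, -0.2517], [0.0519, 0.0534], [374.6, 165.6]), ('brass', [0.9306, -0.1168], [0.005, 0.9379], [286.6, 29.6]), ('white', [0.529, -0.2535], [0.0847, 0.0858], [373.5, 167.7])]
```

View pics/c3.png

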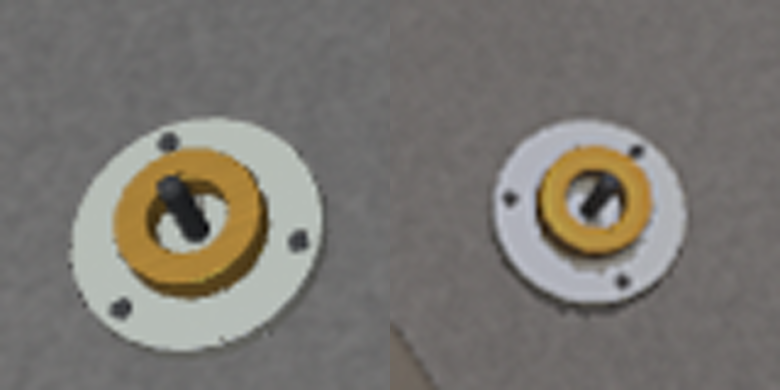

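The spacer lies flat and centred on the stand, with the peg through it. Next is the bearing.

```bash
python3 -m jog '[[[0,0,25,0],[0,0,25,0],[0,0,25,0],[0,0,25,0],[0,0,15,0],[0,0,9,0],[0,0,5,0],[0,0,3,0],[0,0,0,0],[0,0,0,0]]]'; python3 -m jog '[[[0,0,0,0],[0,0,0,0],[0,0,0,0],[0,0,0,0],[0,0,0,0],[0,0,0,0],[0,0,0,0],[0,0,0,0],[0,0,0,0],[0,0,0,0]]]' 40 50
```

```text
t: 14.25
ee_pos: [0.5952, 0.267, 0.0028]
ee_rot: [-180.0, -0.0, 0.1]
ft_force: [0.7, 0.1, -0.1]
width: 0.998
finger_force: 0.0
t: 15.5
ee_pos: [0.5952, 0.2672, 0.0035]
ee_rot: [-180.0, -0.0, 0.0]
ft_force: [-2.1, -0.7, 8.1]
width: 0.695
finger_force: 52.4
```

```bash
python3 -m jog '[[[0,0,-20,0],[0,0,-50,0],[0,0,-50,0],[-5,40,0,0],[-5,40,0,0],[-5,40,0,0],[-5,40,0,0],[-5,40,0,0],[-5,40,0,0],[-5,40,0,0]]]'; python3 -m jog '[[[-5,40,0,0],[-5,40,0,0],[-5,40,0,0],[-5,40,0,0],[-5,40,0,0],[-6,40,0,0],[0,0,10,0],[0,0,10,0],[0,0,0,0],[0,0,0,0]]]'; python3 -m jog '[[[0,0,15,0],[0,0,15,0],[0,0,15,0],[0,0,10,0],[0,0,6,0],[0,0,4,0],[0,0,3,0],[0,0,0,0],[0,0,0,0],[0,0,0,0]]]'
python3 - <<'E'
from h import *
ims=[]
for n,(u,v) in(("scene",(146,260)),("top",(373,160))):
    im=viewer.snapshot(n); ims.append(cv2.resize(im[v-60:v+60,u-60:u+60],(390,390),interpolation=cv2.INTER_CUBIC))
cv2.imwrite("pics/c4.png",np.hstack(ims)[:,:,::-1])
E
```

```text
t: 16.75
ee_pos: [0.56, -0.0145, 0.1234]
ee_rot: [180.0, -0.1, 0.1]
ft_force: [0.2, -0.3, -0.9]
width: 0.69
finger_force: 54.6
t: 18.0
ee_pos: [0.5299, -0.252, 0.1025]
ee_rot: [-180.0, -0.0, 0.2]
ft_force: [-0.3, 0.6, -1.2]
width: 0.693
finger_force: 54.6
t: 19.25
ee_pos: [0.5296, -0.2533, 0.0346]
ee_rot: [180.0, -0.0, 0.1]
ft_force: [-0.5, -0.2, -2.7]
width: 0.69
finger_force: 54.6
```

View pics/c4.png

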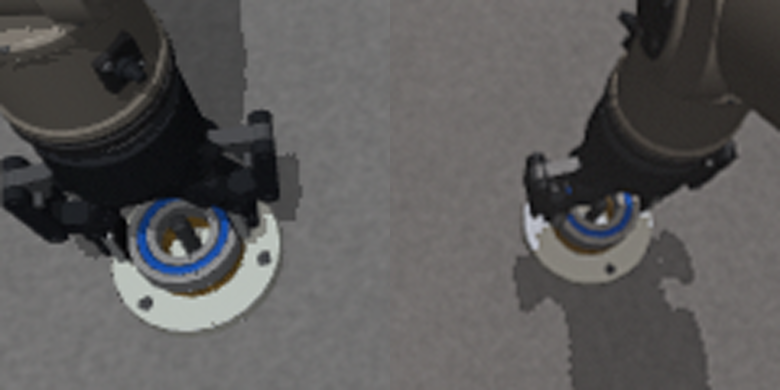

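The bearing is around the peg, just above the spacer. I'll set it down, release, and go to the collar.

```bash
python3 -m jog '[[[0,0,1,0],[0,0,1,0],[0,0,0,0],[0,0,0,0],[0,0,0,0],[0,0,0,0],[0,0,0,0],[0,0,0,0],[0,0,0,0],[0,0,0,0]]]'; python3 -m jog '[[[0,0,0,0],[0,0,0,0],[0,0,0,0],[0,0,0,0],[0,0,0,0],[0,0,0,0],[0,0,-10,0],[0,0,-20,0],[0,0,-40,0],[0,0,-40,0]]]' 85;  python3 -m jog '[[[-9,-42,0,0],[-9,-42,0,0],[-9,-42,0,0],[-9,-42,0,0],[-9,-42,0,0],[-9,-42,0,0],[-9,-42,0,0],[-9,-42,0,0],[-9,-42,0,0],[-6,-3,0,0]]]'
python3 - <<'E'
from h import *
ims=[]
zs={"red":.012,"brass":.03,"blue":.046,"white":.012}
for n,(u,v) in(("scene",(146,270)),("top",(373,165))):
    im=viewer.snapshot(n); ims.append(cv2.resize(im[v-40:v+40,u-40:u+40],(390,390),interpolation=cv2.INTER_CUBIC))
    print([o for o in find(n,im,zs) if o[0] in("blue","red")])
cv2.imwrite("pics/c5.png",np.hstack(ims)[:,:,::-1])
E
```

```text
t: 20.6
ee_pos: [0.5296, -0.2533, 0.0335]
ee_rot: [180.0, -0.0, 0.1]
ft_force: [-3.0, 1.4, 10.4]
width: 0.691
finger_force: 55.7
t: 21.85
ee_pos: [0.5296, -0.2533, 0.1449]
ee_rot: [180.0, -0.1, 0.1]
ft_force: [0.5, -0.3, 0.2]
width: 0.994
finger_force: 0.0
t: 23.1
ee_pos: [0.442, 0.1313, 0.144]
ee_rot: [-179.9, -0.1, 0.4]
ft_force: [0.5, 0.1, -0.6]
width: 0.999
finger_force: 0.0
[('red', [0.4438, 0.1265], [0.0448, 0.0519], [330.5, 203.0]), ('red', [0.3623, 0.2056], [0.0417, 0.0502], [356.2, 164.4]), ('blue', [0.6858, -0.4794], [0.027, 0.0792], [6.9, 386.4]), ('blue', [0.5311, -0.2535], [0.0493, 0.0493], [141.9, 271.4]), ('blue', [0.4651, -0.0097], [0.0289, 0.0294], [266.8, 215.7]), ('blue', [0.5232, 0.4316], [0.1117, 0.1188], [491.8, 199.7])]
[('red', [0.2706, 0.2223], [0.0448, 0.0457], [193.2, 309.2]), ('red', [0.8543, -0.526], [0.0238, 0.2379], [447.0, 35.1]), ('blue', [0.5306, -0.2524], [0.0481, 0.0488], [376.2, 162.4]), ('blue', [0.6074, 0.5875], [0.2342, 0.3391], [14.0, 192.3]), ('blue', [0.6217, -0.5506], [0.0158, 0.1768], [487.7, 107.3])]
```

View pics/c5.png

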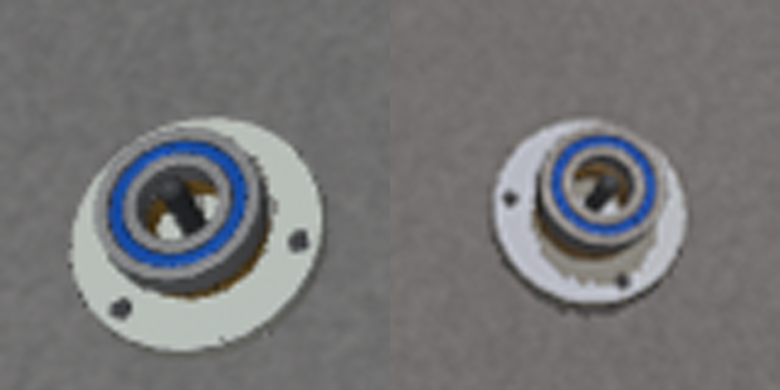

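The bearing is flat on the spacer at (0.531, −0.253). The arm is over the collar, so I'll go down and grip.

```bash
python3 -m jog '[[[0,0,30,0],[0,0,30,0],[0,0,25,0],[0,0,25,0],[0,0,15,0],[0,0,9,0],[0,0,5,0],[0,0,3,0],[0,0,0,0],[0,0,0,0]]]'; python3 -m jog '[[[0,0,0,0],[0,0,0,0],[0,0,0,0],[0,0,0,0],[0,0,0,0],[0,0,0,0],[0,0,0,0],[0,0,0,0],[0,0,0,0],[0,0,0,0]]]' 30 50
```

```text
t: 24.45
ee_pos: [0.4423, 0.1278, 0.0006]
ee_rot: [-180.0, -0.0, 0.1]
ft_force: [0.2, -0.1, -0.3]
width: 0.996
finger_force: 0.0
t: 25.7
ee_pos: [0.4422, 0.1277, 0.0008]
ee_rot: [180.0, -0.0, 0.1]
ft_force: [-1.4, -0.0, 7.3]
width: 0.556
finger_force: 50.8
```

```bash
python3 -m jog '[[[0,0,-20,0],[0,0,-50,0],[0,0,-60,0],[8,38,0,0],[8,38,0,0],[8,38,0,0],[9,38,0,0],[9,38,0,0],[9,38,0,0],[9,38,0,0]]]'; python3 -m jog '[[[9,38,0,0],[9,38,0,0],[9,38,0,0],[0,0,10,0],[0,0,10,0],[0,0,0,0],[0,0,0,0],[0,0,0,0],[0,0,0,0],[0,0,0,0]]]'; python3 -m jog '[[[0,0,15,0],[0,0,15,0],[0,0,15,0],[0,0,8,0],[0,0,4,0],[0,0,3,0],[0,0,0,0],[0,0,0,0],[0,0,0,0],[0,0,0,0]]]'
python3 - <<'E'
from h import *
ims=[]
for n,(u,v) in(("scene",(146,260)),("top",(373,160))):
    im=viewer.snapshot(n); ims.append(cv2.resize(im[v-60:v+60,u-60:u+60],(390,390),interpolation=cv2.INTER_CUBIC))
cv2.imwrite("pics/c6.png",np.hstack(ims)[:,:,::-1])
E
```

```text
t: 26.95
ee_pos: [0.5022, -0.1394, 0.1303]
ee_rot: [-180.0, 0.0, 0.1]
ft_force: [0.2, -0.6, -0.5]
width: 0.555
finger_force: 52.3
t: 28.2
ee_pos: [0.5295, -0.2522, 0.1105]
ee_rot: [180.0, -0.0, 0.1]
ft_force: [-0.5, -0.4, -0.6]
width: 0.557
finger_force: 52.3
t: 29.45
ee_pos: [0.5295, -0.2522, 0.0505]
ee_rot: [180.0, -0.0, 0.1]
ft_force: [0.3, -0.7, -0.2]
width: 0.554
finger_force: 52.3
```

View pics/c6.png

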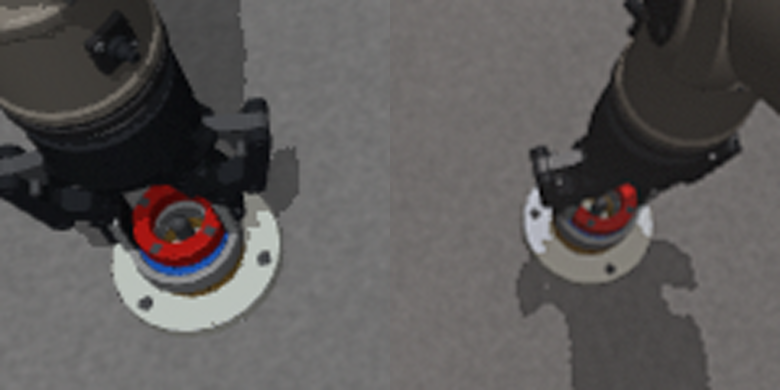

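The collar is just above the bearing and around the peg. I'll lower it, release and back off.

```bash
python3 -m jog '[[[0,0,1,0],[0,0,1,0],[0,0,1,0],[0,0,0.5,0],[0,0,0,0],[0,0,0,0],[0,0,0,0],[0,0,0,0],[0,0,0,0],[0,0,0,0]]]'; python3 -m jog '[[[0,0,0,0],[0,0,0,0],[0,0,0,0],[0,0,0,0],[0,0,0,0],[0,0,0,0],[0,0,-10,0],[0,0,-20,0],[0,0,-40,0],[0,0,-40,0]]]' 85;  python3 -m jog '[[[0,-40,0,0],[0,-40,0,0],[0,-40,0,0],[0,-40,0,0],[0,-40,0,0],[0,-40,0,0],[0,0,0,0],[0,0,0,0],[0,0,0,0],[0,0,0,0]]]'
python3 - <<'E'
from h import *
ims=[]
zs={"red":.060,"brass":.03,"blue":.046,"white":.012}
for n,(u,v) in(("scene",(146,270)),("top",(373,165))):
    im=viewer.snapshot(n); ims.append(cv2.resize(im[v-40:v+40,u-40:u+40],(390,390),interpolation=cv2.INTER_CUBIC))
    print([o for o in find(n,im,zs) if o[0] in("blue","red") and -.3<o[1][1]<-.2])
cv2.imwrite("pics/c7.png",np.hstack(ims)[:,:,::-1])
E
```

```text
t: 30.8
ee_pos: [0.5293, -0.2522, 0.0469]
ee_rot: [180.0, 0.0, 0.1]
ft_force: [-2.5, 1.0, 3.7]
width: 0.552
finger_force: 52.7
t: 32.05
ee_pos: [0.5296, -0.2522, 0.1595]
ee_rot: [180.0, -0.1, 0.1]
ft_force: [0.9, -0.1, 0.0]
width: 0.993
finger_force: 0.0
t: 33.3
ee_pos: [0.5292, -0.0134, 0.1569]
ee_rot: [180.0, -0.0, -0.1]
ft_force: [-0.0, 0.2, 0.0]
width: 0.995
finger_force: 0.0
[('red', [0.5317, -0.2519], [0.0463, 0.0502], [141.0, 268.4])]
[]
```

View pics/c7.png

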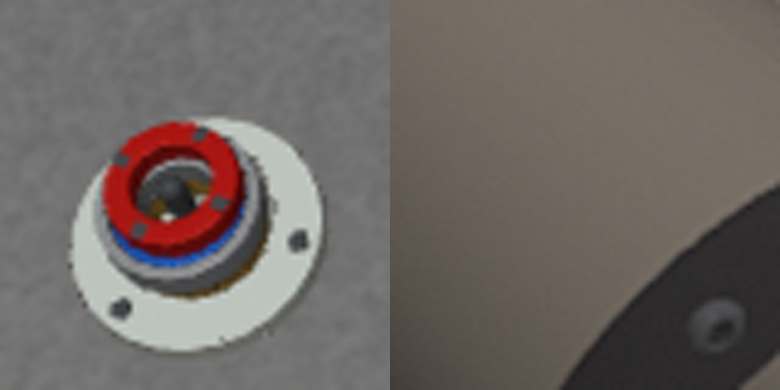

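The scene crop shows the collar flat and centred on the bearing at (0.532, −0.252), about 3 mm off the peg axis, with the peg through it. The gripper is clear, so I'll hand in.

```bash
python3 -c "
from cell import env
print(env.job_done())"
```

```text
the job is handed in; nothing more can be done
None
```

I stacked the spacer, large bearing and red collar in order on the peg and handed the job in at about 33 s; in the last picture all three lie flat and centred, but the hand-in returned no verdict.

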